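# Set the board tester's selector and start the test

### The arm

A 7-joint arm with a two-finger parallel gripper is mounted at the origin on the work surface. World frame = base frame: x ahead of the robot, y to its left, z up, the work surface at z = 0. Lengths are in m, angles in rad, forces in N, time in s.
With the tool pointing down it reaches from about 0.375 to 0.925 m from the base axis. Payload 3.1 kg.
Tool frame: the origin (TCP) lies on the centre line of the jaws, within the pads' length; the fingertips stand 14 mm ahead of it and the grasp point (between the pads) lies 5 mm behind it (ctrl.nose_length is the y of the fingertips in the tool frame, in m); y points along the fingers, z is the direction in which the jaws open and shut, and the axes are right-handed (so a half turn about y gives the same grasp; the last joint's range is limited). The gripper opens to 85 mm and grips with 20 to 120 N. Pads are 22 mm wide; open, the fingers measure 114 mm over their backs; the gripper's body (76 mm by 85 mm) begins 54 mm behind the grasp point. The pads swing forward as they close: fully open they stand 13 mm farther back than shut.
Start: joints at [1.16, 0.383, 0.044, 1.598, -0.018, 1.161, -0.05], TCP at [0.2, -0.618, 0.245] pointing down, gripper open.
Joint ranges: [-2.61, 2.61], [-0.41, 2.15], [-1.48, 1.57], [0, 2.5], [-1.57, 4.71], [0.05, 1.97], [-2.85, 2.85]. Speed limits (rad/s): [2.79, 2.79, 3.14, 3.14, 3.14, 3.14, 3.14].

### API

Orientations are given as a rotation vector (axis times angle).
In Python, from plant import sense, get_image, calibration, job, ctrl gives the robot as it stands.
- The arm moves only by the tool servo_tool, never from a script. Its argument "commands" is a list of rows, each an object with "travel": the shift along the tool's x, y, z in m, a list of three; "delta_rot": the turn, a rotation vector about the tool's x, y, z in rad, a list of three; "fingers": the opening, from 0 (shut) to 1 (fully open). A call has 1 to 12 rows; each row shifts and turns the commanded pose from where the row before left it, along the tool's axes as they then stand; what a row does not reach is not made up. A row lasts 1/12 s, in which the tool goes at most 41.7 mm and 7.16 degrees, less where a joint would pass 70% of its speed; a pose out of reach is approached as far as the arm can. A call is refused whole if a number of a shift passes 0.0417 or a number of a turn 0.125, either way. A call with a gripper value outside its range is refused whole. The fingers move at their own pace and stop on an object; "grip_force" is the grip in N (left out, the last holds). Time passes only in rows, so rows that do not move let the fingers close. It gives the time, the measured TCP pose, the force and the opening at its end, in the units of the state.
- sense(): the state, without advancing time (a new reading comes with each control period).
- get_image(name): name is "side" or "top"; returns the picture (384x512x3 uint8, red, green, blue); there is no depth.
- calibration(name): a dict with "K" (3x3 intrinsics, pixels), "R" (3x3) and "t" (3): a world point X has camera coordinates R X + t. Camera axes: x right, y down, z forward; pixel columns grow to the right and rows downward; lengths in m; the calibration is good to about 2 mm. A picture is of the moment at which its call begins. calibration takes no time and is no camera call.
- job.hand_in(): hands the job in, once; it reports no verdict.
The state is a dict: "time_s": time; "joints": joint angles; "qvel": joint speeds; "tau": joint torques, N m; "eef_pos": TCP position; "orientation": TCP orientation; "ft_force": force on the tool from outside, world axes, zero at the start; "wrist_torque": the same for the moment, N m; "gripper_width": finger opening in m.
Only numpy, scipy, OpenCV 4.12 (cv2) and the standard library are available. Lean on these libraries where they do the work, as an engineer would, in place of code of your own. Each camera call takes 0.05 s, during which the arm holds its last target.

### The job

Set the board tester to the test marked with the ring: with your fingertips, push the tab that sticks up from the selector dial round until it points squarely at the raised ring. Then press the grey start button fully down, let it come back up and move clear. Only push, do not pinch the tab; do not press start before the selector is on the ring, and leave the board in its nest and everything lying around where it is.

Things in the scene. Friction and masses are not known exactly. Their poses are not given: they have to be found in the camera images.
- tester: Mint-green board tester, a fixed flat box 230 (x) by 330 (y) by 60 mm high, its level top panel at z = 60 mm. Origin at the centre of its underside; its front faces its -x. On the panel, in its frame: selector dial at (-30, 55) mm, start button at (-65, -105), a nest (aluminium walls 6 mm high) with a loose circuit board at (50, -105).
- dial (a joint): Dial angle (rad), positive anticlockwise from above; at 0 the tab points to the tester's +x. Stops at +-1.12. Three legends stand at -1.047, 0.384 and 1.047 rad; it starts in the unmarked gap, between -0.60 and -0.05. Stiff turning: about 1.5 N pushed at the tab's middle, a little more if fast; no clicks, it stays where it is left.
- dial_axis (a point): The dial's axis of rotation at the level of the top panel (z = 60 mm). Black dial 72 mm across, 14 mm high, its hub 32 mm across and 24 mm high.
- dial_aim (a point): Where the tab points: at panel level, 92 mm from the axis on the line through the tab's middle, turning with the dial; aligned when over a legend's centre. The tab is an upright black fin along this line, 45 to 75 mm from the axis, 14 mm thick, its flat sides 6 to 38 mm above the panel (core 8 mm thick, up to 42). Under it a bar 12 mm wide, 4 to 12 mm above the panel, reaches to 77 mm.
- legend_ring: The wanted legend: a thin black raised ring, 27 mm across outside and 19 mm inside, on the top panel. Origin at its centre. It lies 92 mm from the dial's axis, at dial angle -1.047, +0.384 or +1.047 rad; which one varies. All legends rise at most 3 mm above the panel.
- legend_cross: A black raised plus-shaped cross, 28 mm across, at another of these angles. Origin at its centre. Not wanted.
- legend_bar: A black raised straight bar, 30 by 9 mm, at the remaining angle. Origin at its centre. Not wanted.
- start_top (a point): Centre of the top of the start button, a round grey cap 30 mm across in a black housing on the tester's panel; pressed straight down.
- start (a joint): How far the start button is pressed (m): 0 up, 0.006 fully down, where its spring pushes back with 5 N. It springs back up.
- board: Loose green circuit board, 64 by 50 by 4 mm with components up to 14 mm high, lying in the nest on the tester's panel. Origin at the centre of its underside. Leave it.
- spare_knob: Loose aluminium knob, 30 mm across, 22 mm high, standing on the tester's panel near the front corner on the dial's side. Origin under its centre. Leave it.
- spool: Loose grey solder spool, 60 mm across, 40 mm high, standing on the table beside the tester (its -y side). Leave it.
- bottle: Loose white bottle, 52 mm across, 120 mm high, on the table beside the tester (its +y side). Leave it.
- tweezers: Loose steel tweezers, 140 mm long, 6 mm high, lying on the table beside the tester (its +y side). Leave them.
- carton: Loose white carton, 75 by 50 by 25 mm, on the table beside the tester (its -y side). Leave it.
- screwdriver: Loose black screwdriver, 160 mm long, lying on the table behind the tester (its +x side). Leave it.

How it is judged:
On the way, in this order (a step that is already met when the one before it is completed fails the run):
1. the selector's tab points at the ring (horizontal distance between dial_aim and legend_ring below 0.012 m and velocity of joint dial between -0.3 and 0.3 rad/s), for 0.2 s.
2. the start button is pressed down (horizontal distance between dial_aim and legend_ring below 0.012 m and value of joint start above 0.004 m), for 0.1 s.
At the end, for the whole second after the job is handed in: the tab points at the centre of the ring (its aim point within 12 mm of it), the start button has been pressed at least 4 mm after that and is up again (less than 1.5 mm), the board has moved less than 8 mm and the other loose things less than 20 mm (horizontal distance between dial_aim and legend_ring below 0.012 m and value of joint start below 0.0015 m and distance of board from where it was at the start of the episode below 0.008 m and distance of each of spare_knob, spool, bottle, tweezers, carton, screwdriver from where it was at the start of the episode below 0.02 m); the robot touches nothing.
It fails at once if start pressed while the selector is not on the ring (value of joint start above 0.003 m and not (horizontal distance between dial_aim and legend_ring below 0.016 m)).
It fails at once if the tab pinched (both its sides pressed at once) (contact force between the fingers and dial_c4 above 1.5 N and contact force between the fingers and dial_c5 above 1.5 N).
It fails at once if the board lifted or pushed out of its nest (distance of board from where it was at the start of the episode above 0.012 m).
It fails at once if a bystander lifted, knocked or pushed away (distance of any of spare_knob, spool, bottle, tweezers, carton, screwdriver from where it was at the start of the episode above 0.03 m).
It also fails if it takes over 42 s, if anything falls off the work surface, if the arm or the gripper's body presses on something with over 40 N, if the wrist force passes 120 N, or if a joint passes its speed limit or range.

## Working session

There is one attempt and no reset: what is moved stays moved. The work goes in short steps, Python scripts to look and compute and a tool call to move; the robot and the scene stay as the last step left them, time stands still between calls to the robot, and variables do not carry over. Pictures are saved under pics/ and viewed, and the job is handed in when it is done.

Besides the shell and the picture viewer there is one more tool, called after "Call:" in YAML: its name, and indented under it one key for each argument. servo_tool: Moves the arm, as the interface text tells. Its arguments: {"type":"object","properties":{"commands":{"type":"array","items":{"type":"object","properties":{"travel":{"type":"array","items":{"type":"number"}},"delta_rot":{"type":"array","items":{"type":"number"}},"fingers":{"type":"number"}}}},"grip_force":{"type":"number"}},"required":["commands"]}

```bash
mkdir -p pics
python3 - <<'E'
from plant import sense,get_image,calibration,ctrl
import cv2,numpy as np
for n in("side","top"):
    im=get_image(n); cv2.imwrite(f"pics/{n}0.png",im[:,:,::-1]); c=calibration(n); print(n,c)
s=sense(); print(s, ctrl.nose_length)
E
```

```text
side {'K': array([[382.80775257,   0.        , 253.2942723 ],
       [  0.        , 382.80775257, 195.1655657 ],
       [  0.        ,   0.        ,   1.        ]]), 'R': array([[-0.96499957, -0.26224911, -0.00111086],
       [-0.12249954,  0.45449955, -0.88228341],
       [ 0.23188292, -0.85126703, -0.47071727]]), 't': array([0.61968397, 0.13065898, 0.86138757])}
top {'K': array([[411.02249199,   0.        , 257.9130682 ],
       [  0.        , 411.02249199, 188.65632934],
       [  0.        ,   0.        ,   1.        ]]), 'R': array([[-0.02181009, -0.99938643, -0.02740585],
       [-0.99508142,  0.02434929, -0.09602123],
       [ 0.09662963,  0.02517682, -0.99500193]]), 't': array([0.07052817, 0.61778134, 0.88958493])}
{'time_s': 0.1, 'joints': array([ 1.16020722,  0.38373818,  0.04384285,  1.59941387, -0.01785064,
        1.16120126, -0.04991639]), 'qvel': array([ 4.64864778e-04, -7.38659135e-04, -4.81756021e-04, -1.67660960e-03,
       -2.36114555e-04,  1.49721672e-03, -9.25677581e-05]), 'tau': array([ 2.77696010e-03, -4.34727037e+01,  1.02928922e+00, -2.50453126e+01,
        1.08650717e-02,  5.41515081e-03,  9.93624468e-06]), 'eef_pos': array([ 0.19974616, -0.61768871,  0.24402401]), 'orientation': array([-0.32433357,  2.05522373, -2.05042906]), 'ft_force': array([-0.28922862,  1.10226134,  0.08132537]), 'wrist_torque': array([-0.01339055,  0.03654999,  0.00177626]), 'gripper_width': 0.08547613799811252} 0.014
```

View pics/side0.png

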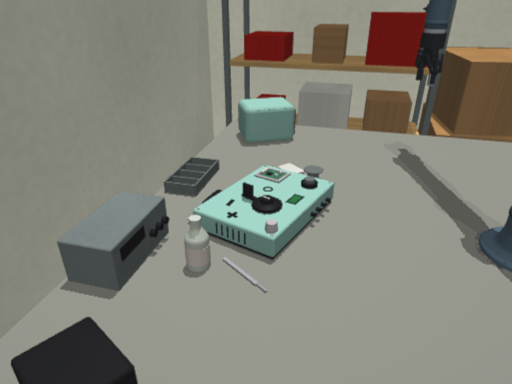

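View pics/top0.png

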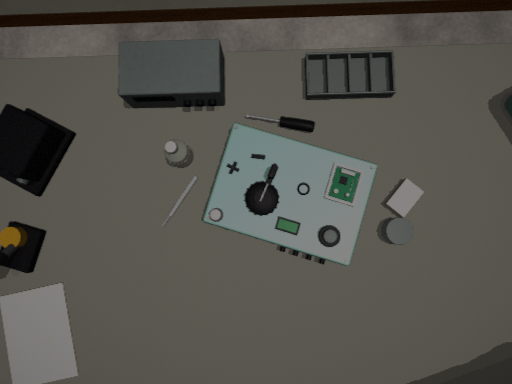

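The top view shows the ring at about (304,189), the cross at (233,168), the bar at (258,157), the dial at (262,198), the tab towards (272,172) and the start button at (330,236). I'll zoom in to get more exact pixels.

Run:
```python
import cv2
im=cv2.imread("pics/top0.png")[115:275,195:395]
cv2.imwrite("pics/topz.png",cv2.resize(im,None,fx=4,fy=4,interpolation=cv2.INTER_CUBIC)[:600])
```

```text
(no output)
```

View pics/topz.png

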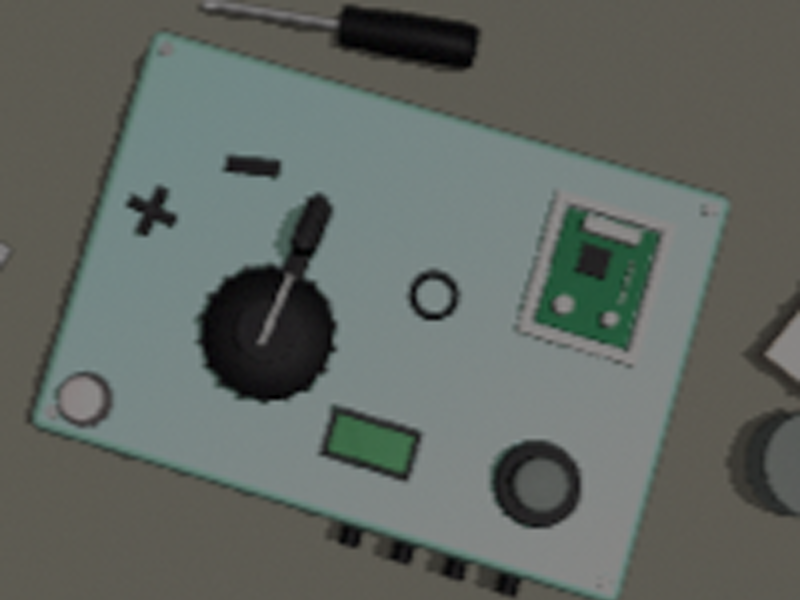

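```bash
cat > h.py <<'E'
import numpy as np,cv2
from scipy.optimize import least_squares
from scipy.spatial.transform import Rotation as Rn
from plant import calibration
def proj(n,X):
    c=calibration(n); Y=np.atleast_2d(X)@c['R'].T+c['t']; p=Y@c['K'].T; return p[:,:2]/p[:,2:]
def w(P,p): 
    P=np.atleast_2d(P).astype(float); c,s=np.cos(p[2]),np.sin(p[2])
    return np.c_[P[:,0]*c-P[:,1]*s+p[0],P[:,0]*s+P[:,1]*c+p[1],P[:,2]]
def leg(a,r=.092,z=.0615): return [-.03+r*np.cos(a),.055+r*np.sin(a),z]
E
cat > fit.py <<'E'
from h import *
loc=np.array([[.115,.165,.06],[.115,-.165,.06],[-.115,.165,.06],[-.115,-.165,.06],leg(-1.047),leg(1.047),leg(.384),[-.03,.055,.074],[-.065,-.105,.075]])
z=np.array([[160,32],[728,203],[35,420],[617,600],[434,295],[153,211],[252,166],[267,333],[541,485]])
px=np.array([195,115])+(z+.5)/4-.5
f=lambda p:(proj('top',w(loc[:8],p))-px[:8]).ravel()
r=least_squares(f,[.55,-.1,.2],loss='soft_l1')
print(r.x,np.round(r.fun.reshape(-1,2),1))
p=r.x;np.save('p.npy',p)
for n,a in(('ring',-1.047),('bar',.384),('cross',1.047)):print(n,w(leg(a),p))
print('axis',w([-.03,.055,.06],p))
for h in(.07,.075,.08,.085):print('start at z',h,(proj('top',w([-.065,-.105,h],p))-[195,115])*4+1.5)
for a in np.arange(-.6,0,.1):print(a,[np.round((proj('top',w(leg(a,rr,zz),p))-[195,115])*4+1.5)[0] for rr,zz in((.045,.102),(.075,.102),(.077,.072))])
print('knob',[w([0,0,0],p)])
E
python3 fit.py
```

```text
[ 0.60655447 -0.01372536 -0.3238541 ] [[-1.1 -1.8]
 [ 2.  -1.1]
 [-2.1  1. ]
 [ 0.1  2.5]
 [ 0.   0.3]
 [ 0.1 -0.2]
 [ 0.5  0. ]
 [ 0.1 -0.2]]
ring [[ 0.6138886  -0.04220498  0.0615    ]]
bar [[0.68744988 0.05349229 0.0615    ]]
cross [[0.66459118 0.10884288 0.0615    ]]
axis [[0.59561623 0.0479622  0.06      ]]
start at z 0.07 [[537.54705855 485.37158865]]
start at z 0.075 [[538.92698893 485.54810175]]
start at z 0.08 [[540.32293918 485.72666403]]
start at z 0.085 [[541.73518989 485.90731137]]
-0.6 [array([335., 274.]), array([380., 238.]), array([380., 243.])]
-0.5 [array([329., 268.]), array([370., 227.]), array([371., 232.])]
-0.4 [array([323., 262.]), array([360., 218.]), array([360., 223.])]
-0.30000000000000004 [array([316., 256.]), array([348., 209.]), array([349., 214.])]
-0.20000000000000007 [array([308., 252.]), array([336., 201.]), array([336., 207.])]
-0.10000000000000009 [array([300., 248.]), array([323., 195.]), array([323., 201.])]
knob [array([[ 0.60655447, -0.01372536,  0.        ]])]
```

Run:
```python
from h import *
from plant import sense
s=sense();R=Rn.from_rotvec(s['orientation']).as_matrix();print(np.round(R,3))
p=np.load('p.npy')
th=p[2]-.07;ax=w([-.03,.055,.06],p)[0]
# bottle & knob from top pic
c=calibration('top')
def back(u,v,z):
    d=c['R'].T@np.linalg.inv(c['K'])@[u,v,1];o=-c['R'].T@c['t'];return o+d*(z-o[2])/d[2]
print('bottle',back(171,147,.12),'knob',back(215.5,214.5,.082),'spool',back(400,229,.04))
print('tab yaw',th,'ring yaw',p[2]-1.047)
for gap in(.04,.018):
    r=np.array([np.cos(th),np.sin(th),0]);n=np.array([-np.sin(th),np.cos(th),0]);print(gap,ax+.06*r+n*gap)
thf=p[2]-1.047
print('start',w([-.065,-.105,.08],p))
x=np.array([np.sin(th),-np.cos(th),0]);print('tool x wanted',x,'yaw change (cw+)',-(np.arctan2(x[1],x[0])-np.arctan2(R[1,0],R[0,0])))
```

```text
[[-0.951 -0.001  0.308]
 [-0.308  0.002 -0.951]
 [ 0.    -1.    -0.002]]
bottle [0.70082667 0.23050285 0.12      ] knob [0.56176553 0.14547367 0.082     ] spool [ 0.52264908 -0.25115715  0.04      ]
tab yaw -0.3938541045485125 ring yaw -1.3708541045485125
0.04 [0.66637246 0.06187466 0.06      ]
0.018 [0.65792995 0.04155905 0.06      ]
start [[ 0.51152005 -0.09258257  0.08      ]]
tool x wanted [-0.38375028 -0.92343691  0.        ] yaw change (cw+) -0.8640754585394759
```

Call:
servo_tool:
  commands:
    - {"travel":[-0.0272,0,-0.021],"fingers":0}
    - {"travel":[-0.0272,0,-0.021],"fingers":0}
    - {"travel":[-0.0272,0,-0.021],"fingers":0}
    - {"travel":[-0.0272,0,-0.021],"fingers":0}
    - {"travel":[-0.0272,0,-0.021],"fingers":0}
    - {"travel":[-0.0272,0,-0.021],"fingers":0}
    - {"travel":[-0.0272,0,-0.021],"fingers":0}
    - {"travel":[-0.0272,0,-0.021],"fingers":0}
    - {"travel":[-0.0272,0,-0.021],"fingers":0}
    - {"travel":[-0.0272,0,-0.021],"fingers":0}
    - {"travel":[-0.0272,0,-0.021],"fingers":0}
    - {"travel":[-0.0272,0,-0.021],"fingers":0}
  grip_force: 20

```text
validation failed for argument at $.co...
```

Call:
servo_tool:
  commands:
    - {"travel":[-0.0272,0,-0.021],"fingers":0}
    - {"travel":[-0.0272,0,-0.021],"fingers":0}
    - {"travel":[-0.0272,0,-0.021],"fingers":0}
    - {"travel":[-0.0272,0,-0.021],"fingers":0}
    - {"travel":[-0.0272,0,-0.021],"fingers":0}
    - {"travel":[-0.0272,0,-0.021],"fingers":0}
    - {"travel":[-0.0272,0,-0.021],"fingers":0}
    - {"travel":[-0.0272,0,-0.021],"fingers":0}
    - {"travel":[-0.0272,0,-0.021],"fingers":0}
    - {"travel":[-0.0272,0,-0.021],"fingers":0}
    - {"travel":[-0.0272,0,-0.021],"fingers":0}
    - {"travel":[-0.0272,0,-0.021],"fingers":0}

```text
validation failed for argument at $.co...
```

Call:
servo_tool:
  commands:
    - {"delta_rot":[0,-0.108,0],"fingers":0}
    - {"delta_rot":[0,-0.108,0],"fingers":0}
    - {"delta_rot":[0,-0.108,0],"fingers":0}
    - {"delta_rot":[0,-0.108,0],"fingers":0}
    - {"delta_rot":[0,-0.108,0],"fingers":0}
    - {"delta_rot":[0,-0.108,0],"fingers":0}
    - {"delta_rot":[0,-0.108,0],"fingers":0}
    - {"delta_rot":[0,-0.108,0],"fingers":0}
    - {"fingers":0}
    - {"fingers":0}

```text
validation failed for argument at $.co...
```

```bash
cat > st.py <<'E'
import sys
from h import *
from plant import sense,get_image
s=sense();R=Rn.from_rotvec(s['orientation']).as_matrix();p=np.load('p.npy');ax=w([-.03,.055,.06],p)[0]
d=s['eef_pos']-ax
print(s['time_s'],'pos',s['eef_pos'].round(4),'R\n',R.round(3),'\nj',s['joints'].round(2),'F',s['ft_force'].round(2),'w',round(s['gripper_width'],4))
print('rel axis in tool frame',(R.T@d).round(4),'toolz yaw in dial frame',np.arctan2(R[1,2],R[0,2])-p[2])
if len(sys.argv)>1:
    a=get_image('side')[120:270,180:380,::-1];b=get_image('top')[115:275,195:395,::-1]
    cv2.imwrite(f'pics/s{sys.argv[1]}.png',cv2.resize(a,None,fx=4,fy=4,interpolation=2))
    cv2.imwrite(f'pics/t{sys.argv[1]}.png',cv2.resize(b,None,fx=4,fy=4,interpolation=2)[:600])
E
python3 st.py 1
```

```text
0.1 pos [ 0.1997 -0.6177  0.244 ] R
 [[-0.951 -0.001  0.308]
 [-0.308  0.002 -0.951]
 [ 0.    -1.    -0.002]] 
j [ 1.16  0.38  0.04  1.6  -0.02  1.16 -0.05] F [-0.29  1.1   0.08] w 0.0855
rel axis in tool frame [ 0.5816 -0.1851  0.5111] toolz yaw in dial frame -0.934075862111725
```

View pics/s1.png

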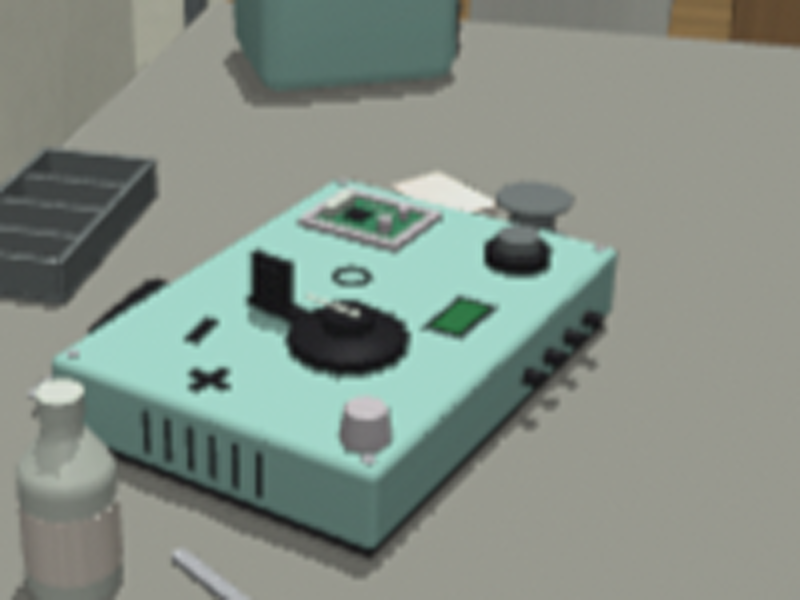

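View pics/t1.png

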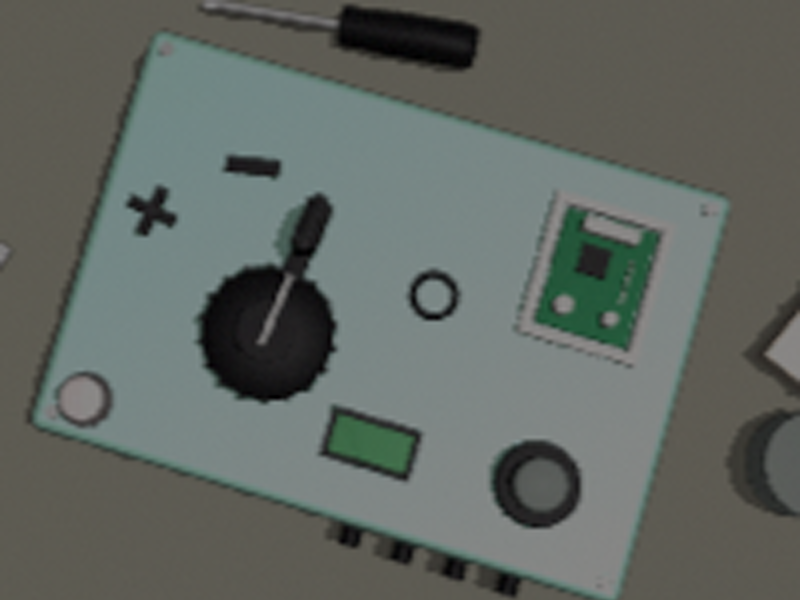

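The calls were refused and nothing moved. The pictures show the same scene as before, with the tab at about (310,230) in the top zoom. My guess is that every row must carry all three fields.

Call:
servo_tool:
  commands:
    - {"travel":[-0.0272,0,-0.021],"delta_rot":[0,0,0],"fingers":0}
    - {"travel":[-0.0272,0,-0.021],"delta_rot":[0,0,0],"fingers":0}
    - {"travel":[-0.0272,0,-0.021],"delta_rot":[0,0,0],"fingers":0}
    - {"travel":[-0.0272,0,-0.021],"delta_rot":[0,0,0],"fingers":0}
    - {"travel":[-0.0272,0,-0.021],"delta_rot":[0,0,0],"fingers":0}
    - {"travel":[-0.0272,0,-0.021],"delta_rot":[0,0,0],"fingers":0}
    - {"travel":[-0.0272,0,-0.021],"delta_rot":[0,0,0],"fingers":0}
    - {"travel":[-0.0272,0,-0.021],"delta_rot":[0,0,0],"fingers":0}
    - {"travel":[-0.0272,0,-0.021],"delta_rot":[0,0,0],"fingers":0}
    - {"travel":[-0.0272,0,-0.021],"delta_rot":[0,0,0],"fingers":0}
    - {"travel":[-0.0272,0,-0.021],"delta_rot":[0,0,0],"fingers":0}
    - {"travel":[-0.0272,0,-0.021],"delta_rot":[0,0,0],"fingers":0}
  grip_force: 20

```text
time_s: 1.2
eef_pos: [0.4335, -0.2767, 0.2453]
orientation: [-0.324, 2.053, -2.053]
ft_force: [0.7, 0.0, -0.4]
gripper_width: 0.0
```

Call:
servo_tool:
  commands:
    - {"travel":[-0.0272,0,-0.021],"delta_rot":[0,0,0],"fingers":0}
    - {"travel":[-0.0272,0,-0.021],"delta_rot":[0,0,0],"fingers":0}
    - {"travel":[-0.0272,0,-0.021],"delta_rot":[0,0,0],"fingers":0}
    - {"travel":[-0.0272,0,-0.021],"delta_rot":[0,0,0],"fingers":0}
    - {"travel":[-0.0272,0,-0.021],"delta_rot":[0,0,0],"fingers":0}
    - {"travel":[-0.0272,0,-0.021],"delta_rot":[0,0,0],"fingers":0}
    - {"travel":[-0.0272,0,-0.021],"delta_rot":[0,0,0],"fingers":0}
    - {"travel":[-0.0272,0,-0.021],"delta_rot":[0,0,0],"fingers":0}
    - {"travel":[-0.0272,0,-0.021],"delta_rot":[0,0,0],"fingers":0}
    - {"travel":[-0.0272,0,-0.021],"delta_rot":[0,0,0],"fingers":0}
    - {"travel":[-0.0272,0,-0.021],"delta_rot":[0,0,0],"fingers":0}
    - {"travel":[-0.0272,0,-0.021],"delta_rot":[0,0,0],"fingers":0}

```text
time_s: 2.2
eef_pos: [0.6666, 0.0631, 0.2449]
orientation: [-0.324, 2.053, -2.053]
ft_force: [0.4, -0.2, 0.1]
gripper_width: -0.0002
```

Call:
servo_tool:
  commands:
    - {"travel":[0,0,0],"delta_rot":[0,-0.108,0],"fingers":0}
    - {"travel":[0,0,0],"delta_rot":[0,-0.108,0],"fingers":0}
    - {"travel":[0,0,0],"delta_rot":[0,-0.108,0],"fingers":0}
    - {"travel":[0,0,0],"delta_rot":[0,-0.108,0],"fingers":0}
    - {"travel":[0,0,0],"delta_rot":[0,-0.108,0],"fingers":0}
    - {"travel":[0,0,0],"delta_rot":[0,-0.108,0],"fingers":0}
    - {"travel":[0,0,0],"delta_rot":[0,-0.108,0],"fingers":0}
    - {"travel":[0,0,0],"delta_rot":[0,-0.108,0],"fingers":0}
    - {"travel":[0,0,0],"delta_rot":[0,0,0],"fingers":0}
    - {"travel":[0,0,0],"delta_rot":[0,0,0],"fingers":0}

```text
time_s: 3.03
eef_pos: [0.6659, 0.0617, 0.2449]
orientation: [-0.995, 1.496, -1.495]
ft_force: [-0.5, -1.0, -0.2]
gripper_width: -0.0001
```

```bash
python3 st.py 2
```

```text
3.0333 pos [0.6659 0.0617 0.2449] R
 [[-0.387 -0.001  0.922]
 [-0.922  0.    -0.387]
 [ 0.    -1.    -0.001]] 
j [ 0.27  0.48 -0.57  1.52  0.27  1.22 -0.74] F [-0.46 -0.99 -0.17] w -0.0001
rel axis in tool frame [-0.0398 -0.1849  0.0593] toolz yaw in dial frame -0.07316017346265041
```

View pics/s2.png

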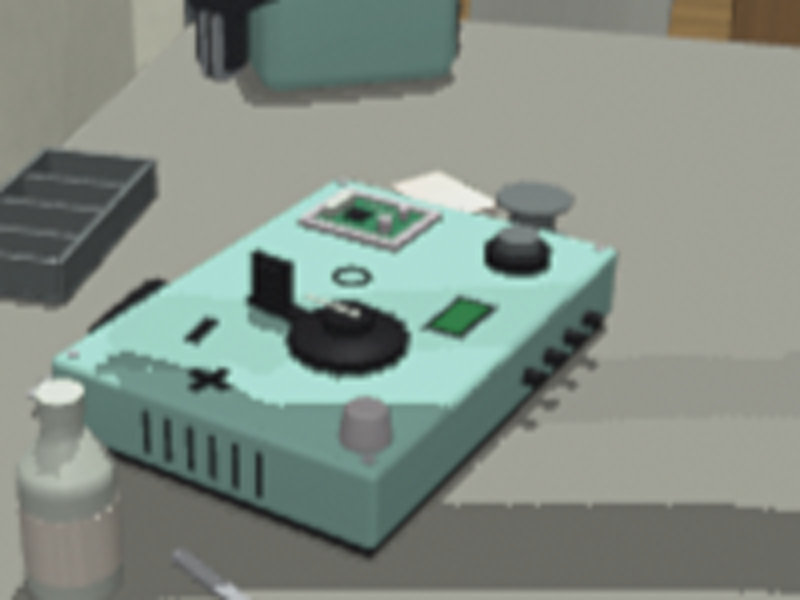

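View pics/t2.png

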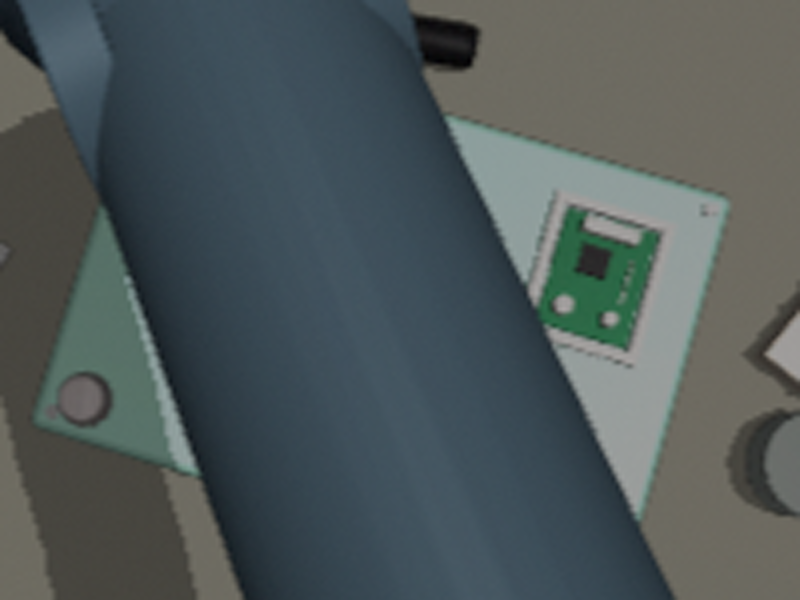

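In the side view the closed fingers are high at about (215,50), with clear panel on the +angle side of the tab. The top view is blocked by the arm. Next I go down beside the tab.

Call:
servo_tool:
  commands:
    - {"travel":[0,0.025,0],"delta_rot":[0,0,0],"fingers":0}
    - {"travel":[0,0.025,0],"delta_rot":[0,0,0],"fingers":0}
    - {"travel":[0,0.025,0],"delta_rot":[0,0,0],"fingers":0}
    - {"travel":[0,0.025,0],"delta_rot":[0,0,0],"fingers":0}
    - {"travel":[0,0.025,0],"delta_rot":[0,0,0],"fingers":0}
    - {"travel":[0,0.015,0],"delta_rot":[0,0,0],"fingers":0}
    - {"travel":[0,0.01,0],"delta_rot":[0,0,0],"fingers":0}
    - {"travel":[0,0.003,0],"delta_rot":[0,0,0],"fingers":0}
    - {"travel":[0,0,0],"delta_rot":[0,0,0],"fingers":0}

```text
time_s: 3.88
eef_pos: [0.666, 0.0621, 0.092]
orientation: [-0.997, 1.494, -1.493]
ft_force: [-0.0, 1.0, 0.7]
gripper_width: 0.0
```

```bash
python3 st.py 3
```

```text
3.8833 pos [0.666  0.0621 0.092 ] R
 [[-0.384 -0.001  0.923]
 [-0.923  0.    -0.384]
 [ 0.    -1.    -0.   ]] 
j [ 0.23  0.64 -0.52  1.63  0.37  0.97 -0.81] F [-0.04  0.95  0.72] w 0.0
rel axis in tool frame [-0.04   -0.032   0.0596] toolz yaw in dial frame -0.07049152191684938
```

View pics/s3.png

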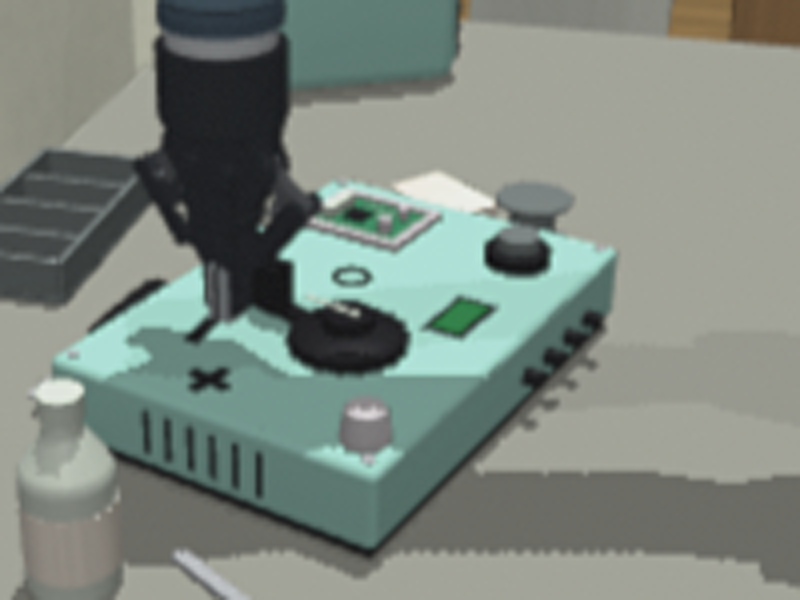

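The side view shows the fingers at (225,300), just on the +angle side of the tab (275,285) and clear of it. Now I close the gap and start sweeping along the arc.

Call:
servo_tool:
  commands:
    - {"travel":[0.008,0,0],"delta_rot":[0,0,0],"fingers":0}
    - {"travel":[0.008,0,0],"delta_rot":[0,0,0],"fingers":0}
    - {"travel":[0.006,0,0],"delta_rot":[0,0,0],"fingers":0}
    - {"travel":[0,0,0],"delta_rot":[0,0,0],"fingers":0}
    - {"travel":[0.0042,0,0.0011],"delta_rot":[0,0.07,0],"fingers":0}
    - {"travel":[0.0042,0,0.0011],"delta_rot":[0,0.07,0],"fingers":0}
    - {"travel":[0.0042,0,0.0011],"delta_rot":[0,0.07,0],"fingers":0}
    - {"travel":[0.0042,0,0.0011],"delta_rot":[0,0.07,0],"fingers":0}
    - {"travel":[0,0,0],"delta_rot":[0,0,0],"fingers":0}

```text
time_s: 4.73
eef_pos: [0.6537, 0.0242, 0.0927]
orientation: [-0.808, 1.687, -1.688]
ft_force: [0.8, 0.0, 0.5]
gripper_width: -0.0004
```

```bash
python3 st.py 4
```

```text
4.7333 pos [0.6537 0.0242 0.0927] R
 [[-0.626  0.001  0.78 ]
 [-0.78   0.    -0.626]
 [-0.001 -1.     0.001]] 
j [ 0.25  0.6  -0.46  1.68  0.31  0.94 -1.  ] F [0.78 0.01 0.5 ] w -0.0004
rel axis in tool frame [-0.0179 -0.0327  0.0602] toolz yaw in dial frame -0.35247253795888944
```

View pics/s4.png

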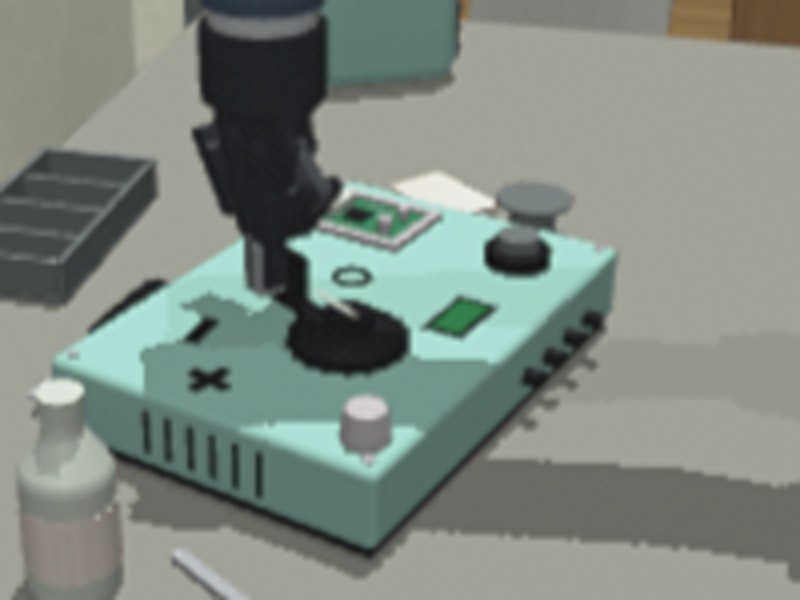

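The side view shows the tab (290,270) turning with the fingers beside it, towards the ring at (352,277). The sweep has 0.69 rad left.

Call:
servo_tool:
  commands:
    - {"travel":[0.0042,0,0.0011],"delta_rot":[0,0.07,0],"fingers":0}
    - {"travel":[0.0042,0,0.0011],"delta_rot":[0,0.07,0],"fingers":0}
    - {"travel":[0.0042,0,0.0011],"delta_rot":[0,0.07,0],"fingers":0}
    - {"travel":[0.0042,0,0.0011],"delta_rot":[0,0.07,0],"fingers":0}
    - {"travel":[0.0042,0,0.0011],"delta_rot":[0,0.07,0],"fingers":0}
    - {"travel":[0.0042,0,0.0011],"delta_rot":[0,0.07,0],"fingers":0}
    - {"travel":[0.0042,0,0.0011],"delta_rot":[0,0.07,0],"fingers":0}
    - {"travel":[0.0042,0,0.0011],"delta_rot":[0,0.07,0],"fingers":0}
    - {"travel":[0.0021,0,0.0006],"delta_rot":[0,0.035,0],"fingers":0}
    - {"travel":[0.0021,0,0.0006],"delta_rot":[0,0.035,0],"fingers":0}
    - {"travel":[0.0021,0,0.0006],"delta_rot":[0,0.035,0],"fingers":0}
    - {"travel":[0,0,0],"delta_rot":[0,0,0],"fingers":0}

```text
time_s: 5.83
eef_pos: [0.6272, -0.0062, 0.0925]
orientation: [-0.244, 2.097, -2.098]
ft_force: [0.1, 0.1, -0.3]
gripper_width: -0.0003
```

```bash
python3 st.py 5
```

```text
5.8333 pos [ 0.6272 -0.0062  0.0925] R
 [[-0.973  0.001  0.23 ]
 [-0.23  -0.    -0.973]
 [-0.001 -1.     0.001]] 
j [ 0.2   0.53 -0.32  1.75  0.21  0.89 -1.55] F [ 0.1   0.12 -0.27] w -0.0003
rel axis in tool frame [-0.0183 -0.0325  0.06  ] toolz yaw in dial frame -1.0145551848879628
```

View pics/s5.png

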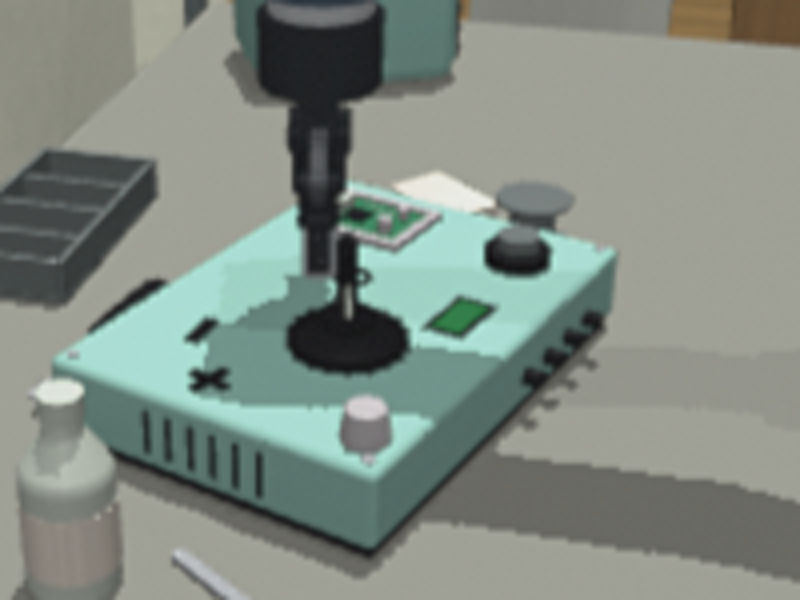

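The side view shows the tab (347,260) just short of the ring, whose right edge is still visible at (368,277). I'll push one more small step, then back off and lift.

Call:
servo_tool:
  commands:
    - {"travel":[0.0021,0,0.0006],"delta_rot":[0,0.033,0],"fingers":0}
    - {"travel":[0,0,0],"delta_rot":[0,0,0],"fingers":0}
    - {"travel":[0,0,0],"delta_rot":[0,0,0],"fingers":0}
    - {"travel":[-0.01,0,0],"delta_rot":[0,0,0],"fingers":0}
    - {"travel":[-0.02,0,0],"delta_rot":[0,0,0],"fingers":0}
    - {"travel":[0,-0.03,0],"delta_rot":[0,0,0],"fingers":0}
    - {"travel":[0,-0.03,0],"delta_rot":[0,0,0],"fingers":0}
    - {"travel":[0,-0.03,0],"delta_rot":[0,0,0],"fingers":0}
    - {"travel":[0,0,0],"delta_rot":[0,0,0],"fingers":0}

```text
time_s: 6.68
eef_pos: [0.6587, 0.0001, 0.1895]
orientation: [-0.2, 2.111, -2.111]
ft_force: [1.6, -0.2, 1.2]
gripper_width: -0.0001
```

```bash
python3 st.py 6
python3 - <<'E'
from h import *
p=np.load('p.npy')
for a in np.arange(-1.12,-.9,.04):print(round(a,2),[np.round((proj('side',w(leg(a,rr,zz),p))-[180,120])*4+1.5)[0] for rr,zz in((.045,.102),(.075,.102),(.077,.072))])
E
```

```text
6.6833 pos [6.587e-01 1.000e-04 1.895e-01] R
 [[-0.98   0.011  0.199]
 [-0.199  0.001 -0.98 ]
 [-0.011 -1.     0.001]] 
j [ 0.19  0.47 -0.33  1.62  0.17  1.07 -1.56] F [ 1.58 -0.19  1.18] w -0.0001
rel axis in tool frame [-0.0537 -0.1288  0.0596] toolz yaw in dial frame -1.046534944289423
-1.12 [array([357., 251.]), array([361., 231.]), array([361., 271.])]
-1.08 [array([354., 251.]), array([357., 231.]), array([356., 271.])]
-1.04 [array([351., 251.]), array([352., 230.]), array([351., 271.])]
-1.0 [array([348., 251.]), array([347., 230.]), array([347., 271.])]
-0.96 [array([345., 251.]), array([343., 230.]), array([342., 271.])]
-0.92 [array([342., 251.]), array([338., 230.]), array([337., 271.])]
```

View pics/s6.png

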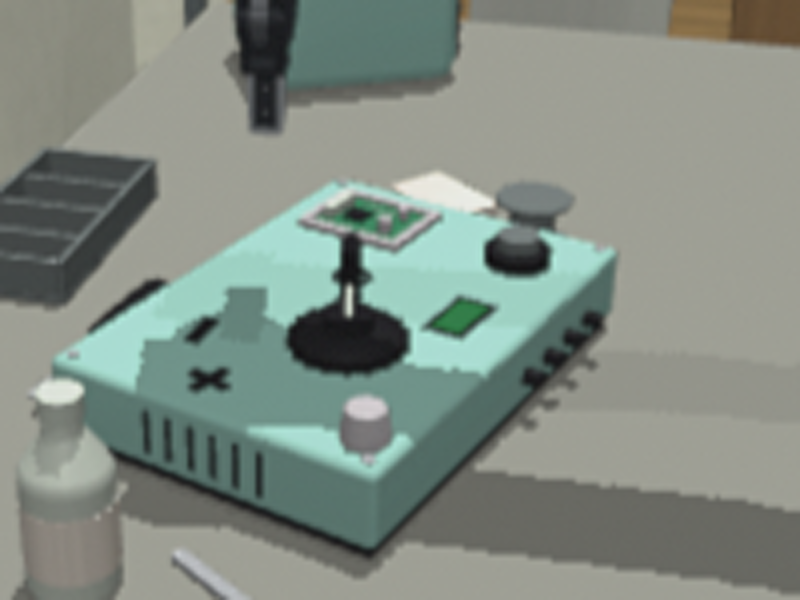

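View pics/t6.png

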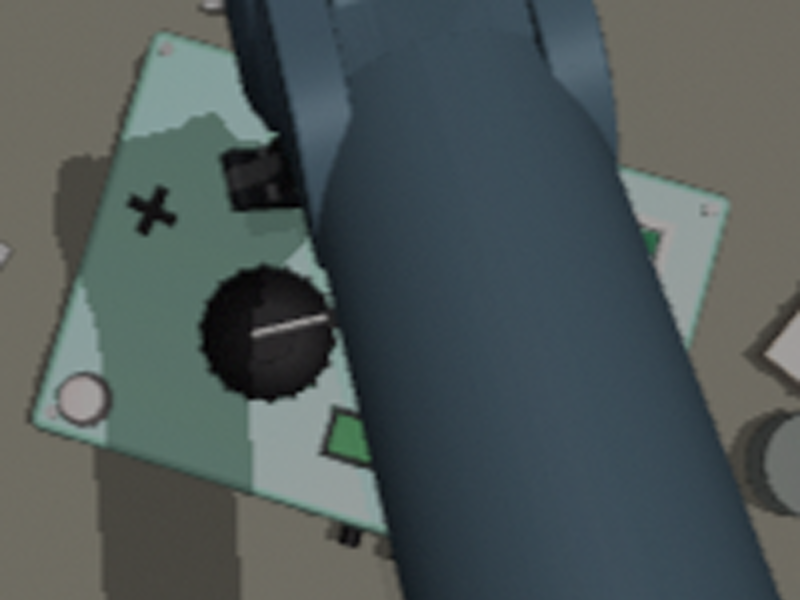

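The side view shows the tab at x≈351, which is about -1.04 rad in projection, with the ring showing evenly on both sides of it. Next I move over the start button.

Call:
servo_tool:
  commands:
    - {"travel":[0.0203,0,0.0077],"delta_rot":[0,0,0],"fingers":0}
    - {"travel":[0.0203,0,0.0077],"delta_rot":[0,0,0],"fingers":0}
    - {"travel":[0.0203,0,0.0077],"delta_rot":[0,0,0],"fingers":0}
    - {"travel":[0.0203,0,0.0077],"delta_rot":[0,0,0],"fingers":0}
    - {"travel":[0.0203,0,0.0077],"delta_rot":[0,0,0],"fingers":0}
    - {"travel":[0.0203,0,0.0077],"delta_rot":[0,0,0],"fingers":0}
    - {"travel":[0.0203,0,0.0077],"delta_rot":[0,0,0],"fingers":0}
    - {"travel":[0.0203,0,0.0077],"delta_rot":[0,0,0],"fingers":0}
    - {"travel":[0,0.04,0],"delta_rot":[0,0,0],"fingers":0}
    - {"travel":[0,0,0],"delta_rot":[0,0,0],"fingers":0}
    - {"travel":[0,0,0],"delta_rot":[0,0,0],"fingers":0}

```text
time_s: 7.7
eef_pos: [0.5035, -0.0928, 0.1392]
orientation: [-0.221, 2.123, -2.118]
ft_force: [-0.0, 0.6, 1.3]
gripper_width: -0.0002
```

```bash
python3 st.py 7
```

```text
7.7 pos [ 0.5035 -0.0928  0.1392] R
 [[-0.98  -0.009  0.198]
 [-0.198  0.002 -0.98 ]
 [ 0.008 -1.    -0.004]] 
j [ 0.38  0.28 -0.31  2.    0.11  0.89 -1.36] F [-0.04  0.58  1.28] w -0.0002
rel axis in tool frame [ 0.1188 -0.0786  0.1195] toolz yaw in dial frame -1.0477011776896137
```

View pics/s7.png

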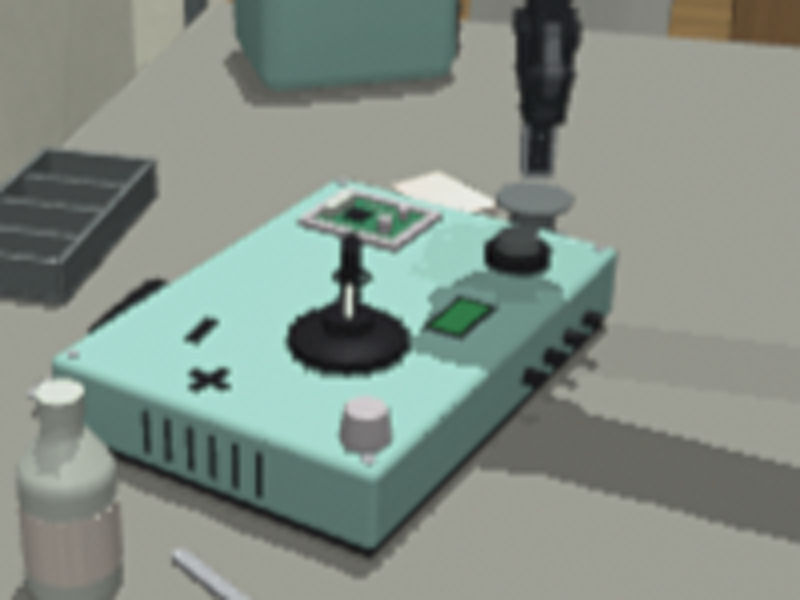

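View pics/t7.png

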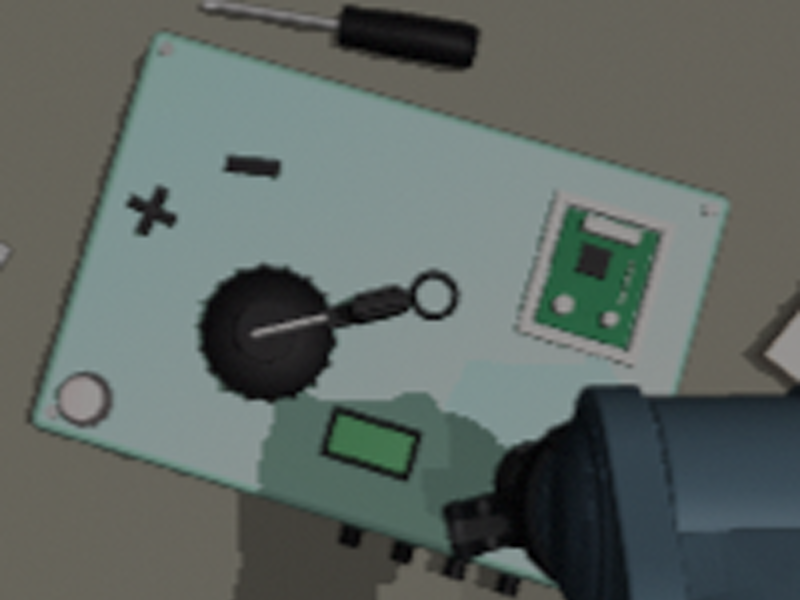

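The top view shows the tab in line with the ring's centre at (434,295). The fingers are over the button, 8 mm low in x. I'll correct that and go down to just above the cap.

Call:
servo_tool:
  commands:
    - {"travel":[-0.008,0,0.0015],"delta_rot":[0,0,0],"fingers":0}
    - {"travel":[0,0.012,0],"delta_rot":[0,0,0],"fingers":0}
    - {"travel":[0,0.012,0],"delta_rot":[0,0,0],"fingers":0}
    - {"travel":[0,0.006,0],"delta_rot":[0,0,0],"fingers":0}
    - {"travel":[0,0,0],"delta_rot":[0,0,0],"fingers":0}
    - {"travel":[0,0,0],"delta_rot":[0,0,0],"fingers":0}

```text
time_s: 8.3
eef_pos: [0.5145, -0.093, 0.1112]
orientation: [-0.214, 2.119, -2.117]
ft_force: [-0.7, -0.4, -0.0]
gripper_width: 0.0
```

```bash
python3 st.py 8
```

```text
8.3 pos [ 0.5145 -0.093   0.1112] R
 [[-0.98  -0.002  0.198]
 [-0.198  0.001 -0.98 ]
 [ 0.002 -1.    -0.001]] 
j [ 0.37  0.33 -0.31  2.    0.13  0.83 -1.38] F [-0.66 -0.37 -0.03] w 0.0
rel axis in tool frame [ 0.1075 -0.0511  0.1221] toolz yaw in dial frame -1.0479131950465628
```

View pics/s8.png

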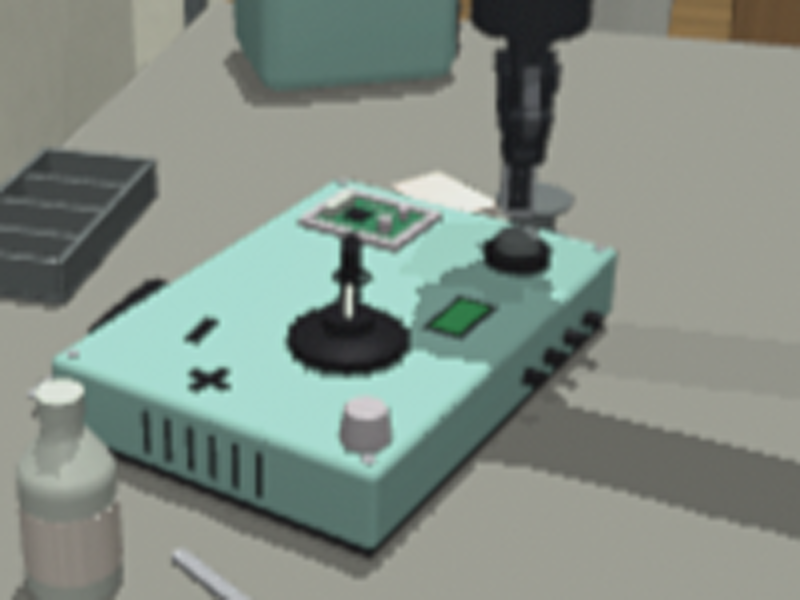

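In the side view the fingertips (518,208) are centred above the cap (518,235). I'll go down in small steps and watch the force.

Call:
servo_tool:
  commands:
    - {"travel":[0.002,0.006,0],"delta_rot":[0,0,0],"fingers":0}
    - {"travel":[0,0.005,0],"delta_rot":[0,0,0],"fingers":0}
    - {"travel":[0,0,0],"delta_rot":[0,0,0],"fingers":0}
    - {"travel":[0,0,0],"delta_rot":[0,0,0],"fingers":0}

```text
time_s: 8.73
eef_pos: [0.513, -0.0937, 0.1008]
orientation: [-0.212, 2.118, -2.117]
ft_force: [0.3, -0.3, -0.3]
gripper_width: 0.0
```

Call:
servo_tool:
  commands:
    - {"travel":[0,0.004,0],"delta_rot":[0,0,0],"fingers":0}
    - {"travel":[0,0,0],"delta_rot":[0,0,0],"fingers":0}
    - {"travel":[0,0,0],"delta_rot":[0,0,0],"fingers":0}

```text
time_s: 8.98
eef_pos: [0.5134, -0.0936, 0.0971]
orientation: [-0.212, 2.117, -2.117]
ft_force: [0.2, 0.6, 0.2]
gripper_width: 0.0003
```

Call:
servo_tool:
  commands:
    - {"travel":[0,0.003,0],"delta_rot":[0,0,0],"fingers":0}
    - {"travel":[0,0,0],"delta_rot":[0,0,0],"fingers":0}
    - {"travel":[0,0,0],"delta_rot":[0,0,0],"fingers":0}

```text
time_s: 9.23
eef_pos: [0.514, -0.0937, 0.0946]
orientation: [-0.21, 2.116, -2.117]
ft_force: [-0.2, 0.4, 0.6]
gripper_width: -0.0002
```

Call:
servo_tool:
  commands:
    - {"travel":[0.002,0.003,0],"delta_rot":[0,0,0],"fingers":0}
    - {"travel":[0,0,0],"delta_rot":[0,0,0],"fingers":0}
    - {"travel":[0,0,0],"delta_rot":[0,0,0],"fingers":0}

```text
time_s: 9.48
eef_pos: [0.5133, -0.0938, 0.0922]
orientation: [-0.207, 2.115, -2.115]
ft_force: [2.4, 0.8, 3.0]
gripper_width: 0.0001
```

Call:
servo_tool:
  commands:
    - {"travel":[0,0.003,0],"delta_rot":[0,0,0],"fingers":0}
    - {"travel":[0,0,0],"delta_rot":[0,0,0],"fingers":0}
    - {"travel":[0,0,0],"delta_rot":[0,0,0],"fingers":0}

```text
time_s: 9.73
eef_pos: [0.5133, -0.0938, 0.09]
orientation: [-0.208, 2.115, -2.116]
ft_force: [0.4, 1.0, 10.5]
gripper_width: -0.0
```

```bash
python3 st.py 9
```

```text
9.7333 pos [ 0.5133 -0.0938  0.09  ] R
 [[-0.98   0.003  0.198]
 [-0.198 -0.    -0.98 ]
 [-0.003 -1.     0.001]] 
j [ 0.36  0.36 -0.3   2.01  0.15  0.78 -1.39] F [ 0.4   1.01 10.53] w -0.0
rel axis in tool frame [ 0.1086 -0.0302  0.1227] toolz yaw in dial frame -1.047847538427174
```

View pics/s9.png

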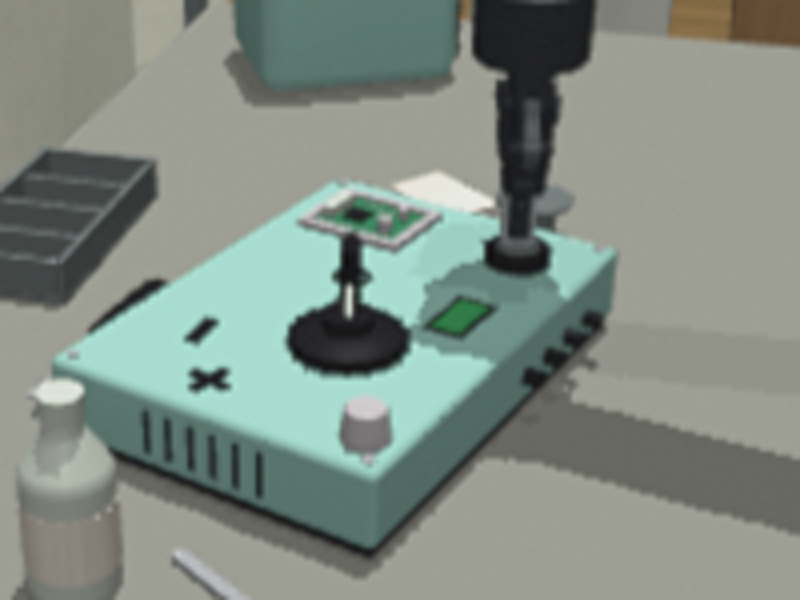

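Call:
servo_tool:
  commands:
    - {"travel":[0,0.003,0],"delta_rot":[0,0,0],"fingers":0}
    - {"travel":[0,0,0],"delta_rot":[0,0,0],"fingers":0}
    - {"travel":[0,0,0],"delta_rot":[0,0,0],"fingers":0}

```text
time_s: 10.08
eef_pos: [0.5135, -0.0939, 0.0897]
orientation: [-0.209, 2.114, -2.117]
ft_force: [-6.6, 2.0, 27.1]
gripper_width: 0.0002
```

```bash
python3 st.py 10
python3 - <<'E'
import cv2
a=cv2.imread('pics/s8.png')[180:300,440:600];b=cv2.imread('pics/s10.png')[180:300,440:600]
cv2.imwrite('pics/cmp.png',cv2.resize(cv2.hconcat([a,b]),None,fx=2.5,fy=2.5))
E
```

```text
10.0833 pos [ 0.5135 -0.0939  0.0897] R
 [[-0.98   0.002  0.198]
 [-0.198 -0.001 -0.98 ]
 [-0.002 -1.     0.002]] 
j [ 0.36  0.36 -0.3   2.01  0.15  0.78 -1.4 ] F [-6.58  2.   27.07] w 0.0002
rel axis in tool frame [ 0.1085 -0.0297  0.1229] toolz yaw in dial frame -1.0480533390140954
```

View pics/cmp.png

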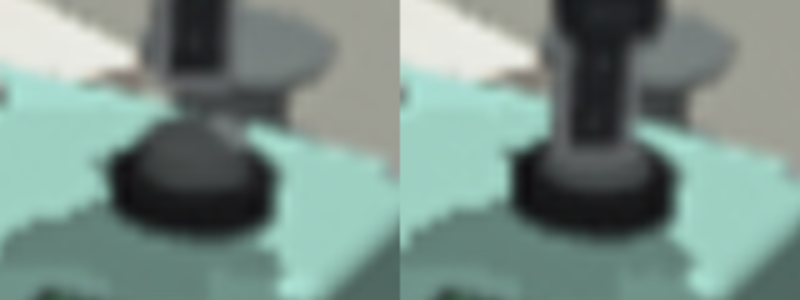

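Side by side, the cap dome has clearly sunk into its housing, and the stop is hard (27 N). Now I lift and move clear.

Call:
servo_tool:
  commands:
    - {"travel":[0,-0.01,0],"delta_rot":[0,0,0],"fingers":0}
    - {"travel":[0,-0.02,0],"delta_rot":[0,0,0],"fingers":0}
    - {"travel":[0,-0.03,0],"delta_rot":[0,0,0],"fingers":0}
    - {"travel":[0,-0.03,0],"delta_rot":[0,0,0],"fingers":0}
    - {"travel":[0,-0.03,0],"delta_rot":[0,0,0],"fingers":0}
    - {"travel":[0.02,0,0.025],"delta_rot":[0,0,0],"fingers":0}
    - {"travel":[0.02,0,0.025],"delta_rot":[0,0,0],"fingers":0}
    - {"travel":[0.01,0,0.025],"delta_rot":[0,0,0],"fingers":0}
    - {"travel":[0,0,0.025],"delta_rot":[0,0,0],"fingers":0}
    - {"travel":[0,0,0],"delta_rot":[0,0,0],"fingers":0}
    - {"travel":[0,0,0],"delta_rot":[0,0,0],"fingers":0}
    - {"travel":[0,0,0],"delta_rot":[0,0,0],"fingers":0}

```text
time_s: 11.18
eef_pos: [0.481, -0.2011, 0.204]
orientation: [-0.214, 2.12, -2.116]
ft_force: [0.3, -0.7, -0.0]
gripper_width: 0.0
```

```bash
python3 st.py 11
```

```text
11.1833 pos [ 0.481  -0.2011  0.204 ] R
 [[-0.98  -0.003  0.197]
 [-0.197  0.002 -0.98 ]
 [ 0.003 -1.    -0.002]] 
j [ 0.54  0.2  -0.24  1.93  0.06  1.02 -1.1 ] F [ 0.29 -0.68 -0.04] w 0.0
rel axis in tool frame [ 0.1619 -0.1441  0.2212] toolz yaw in dial frame -1.048168524801104
```

View pics/s11.png

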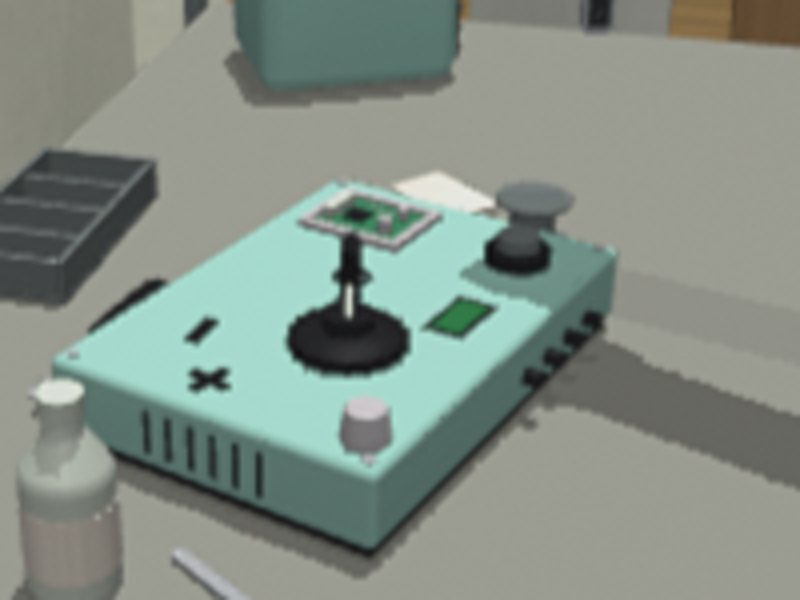

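View pics/t11.png

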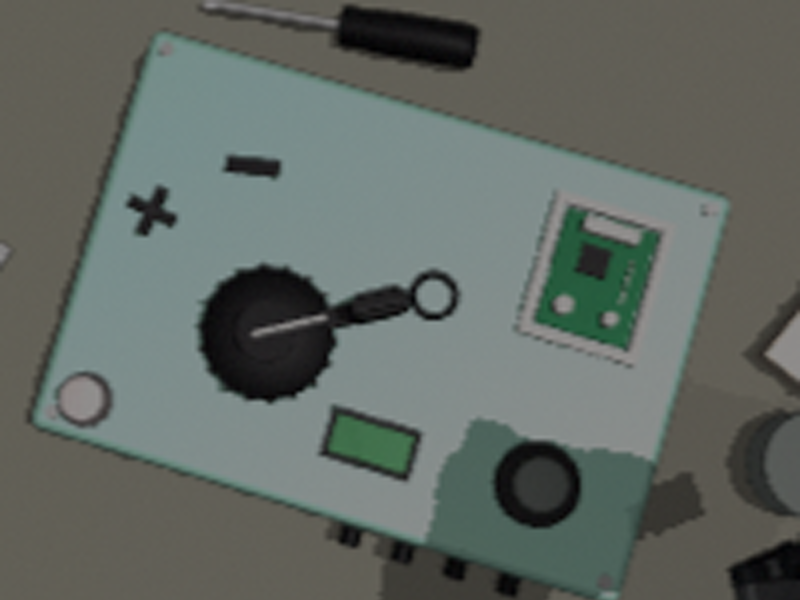

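The tab is in line with the ring's centre at (434,295) in the top view. The button is up again at (518,235) in the side view. The board, knob and other things are where they were, and the arm is clear.

```bash
python3 -c "
from plant import job; print(job.hand_in())"
```

```text
the job is handed in; nothing more can be done
None
```

I set the selector to the ring, pressed the start button to its stop, released it, moved the arm clear and handed the job in at about 11 s. No verdict was reported.

- **Selector:** I pushed the tab clockwise with the shut fingers from one side only, from about -0.07 to about -1.04 rad; the ring is at -1.047. In both cameras the tab lines up with the ring's centre.
- **Start button:** I pressed only after a camera check of the selector. The button met a hard stop, with 27 N measured, and the side view showed the cap sunk into its housing. I had no direct reading of its travel. The last pictures show it up again.
- **Other objects:** The last views show the board, spare knob, screwdriver, bottle, spool and the visible parts of the tweezers and carton where they were at the start. The final tool force was about zero.
- **Disagreements:** My first move calls were refused because each row needs all three fields; nothing moved. The tester's outline corners were off by about 2 pixels in my pose fit, while the legends and dial matched within 0.5 pixel, so I relied on those.

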